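# Roll a steel pin onto the inspection line and clamp it

## Robot

A 6-joint arm with a two-finger parallel gripper is mounted at the origin on the work surface; the furniture and walls round the work are solid. World frame = base frame: x ahead of the robot, y to its left, z up, the work surface at z = 0. Lengths are in m, angles in degrees, forces in N, time in s.
With the tool pointing down it reaches from about 0.35 to 0.85 m from the base axis. Payload 8.1 kg.
Tool frame: the origin (TCP) lies on the front face of the gripper's body, between the roots of the fingers; the fingertips stand 84 mm ahead of it and the grasp point (between the pads) lies 65 mm ahead of it; z points along the fingers, y is the line along which they close (so a half turn about z gives the same grasp; the last joint's range is limited). The gripper opens to 93 mm and grips with 3 to 60 N. Pads are 15 mm wide; open, the fingers measure 128 mm over their backs; the gripper's body (75 mm by 188 mm) begins 65 mm behind the grasp point.
Start: joints at [61.169, 7.471, 85.268, -0, 87.261, -4.893], TCP at [0.243, 0.548, 0.303] pointing down, gripper open.
Joint ranges: [-169.43, 169.43], [-51.17, 129.36], [1.28, 143.12], [-76.62, 256.62], [0, 156.53], [-152.29, 152.29]. Speed limits (degrees/s): [136.94, 136.94, 159.86, 180, 180, 180].

## Interface

Orientations are given as [roll, pitch, yaw] about the fixed x, y, z axes, in that order (R = Rz(yaw) Ry(pitch) Rx(roll)).
In Python, from station import ctrl gives the robot as it stands.
- The arm moves only by the shell command python3 -m inch 'ROWS' [OPENING]. ROWS is a JSON object whose one key "series" holds one flat list of numbers, 6 for each row, row after row: the shift along the tool's x, y, z in mm, then the turn, a rotation vector about the tool's x, y, z in degrees. In form: {"series": [tx, ty, tz, ax, ay, az, tx, ty, tz, ax, ay, az, ...]}. A call has exactly 10 rows; each row shifts and turns the commanded pose from where the row before left it, along the tool's axes as they then stand; what a row does not reach is not made up. A row lasts 1/12 s, in which the tool goes at most 41.7 mm and 7.16 degrees, less where a joint would pass 70% of its speed; a pose out of reach is approached as far as the arm can. A call with a gripper value outside its range is refused whole. OPENING is the opening, from -1 (shut) to 1 (fully open), set as the call begins (- or left out, the last holds). The fingers move at their own pace and stop on an object; the grip force is fixed at half the most. Time passes only in rows, so rows that do not move let the fingers close, or fill a call up. It gives the time, the measured TCP pose, the force, the opening and the grip force at its end, in the units of the state.
- ctrl.observe(): the state, without advancing time (a new reading comes with each control period).
- ctrl.read_camera(name): name is "side" or "top" or "wrist"; returns the picture (384x512x3 uint8, red, green, blue); there is no depth.
- ctrl.camera_info(name): a dict with "fx", "fy", "cx", "cy" (pixels), "camera_from_world" (4x4, takes a point from world to camera coordinates). Camera axes: x right, y up, looking along -z (the intrinsics and any distortion apply to the point x, -y, -z); pixel columns grow to the right and rows downward; lengths in m; the calibration is good to about 2 mm. A picture is of the moment at which its call begins: read the wrist's pose just before it. camera_info takes no time and is no camera call; for the wrist camera it gives the pose at the moment of the call.
- ctrl.close_job(): hands the job in; it is judged then, once.
The state is a dict: "t": time; "joints": joint angles; "qvel": joint speeds; "effort": joint torques, N m; "ee_pos": TCP position; "tool_rot": TCP orientation; "contact_force": force on the tool from outside, world axes, zero at the start; "moment": the same for the moment, N m; "finger_gap": finger opening in m; "finger_force": force on a finger pad.
Only numpy, scipy, OpenCV 4.12 (cv2) and the standard library are available. Lean on these libraries where they do the work, as an engineer would, in place of code of your own. Each camera call takes 0.05 s, during which the arm holds its last target. There are 200 camera calls.

## Task

Push the top of the steel pin sideways so that it rolls from its fence over the black rubber until it lies centred along the yellow line, and take the hand off it. Then push the raised clamp down by its red pad until its V shoe sits fully on the pin. Do not pick the pin up, and leave everything around the plate where it is.

Things in the scene. Friction and masses are not known exactly. Their poses are not given: they have to be found in the camera images.
- plate: Aluminium plate, 160 x 160 x 12 mm, fixed. Origin: centre of its underside; z up. Black rubber pad: x -34 to 64, y -66 to 42 mm, top z = 13 mm. Steel fence behind the pin along y: x -46 to -34 mm, top z = 26 mm (no room for a finger behind the pin). Front lip: x 65 to 73 mm, top z = 19 mm. Clamp clevis: x 3 to 33, y 54 to 78 mm, top z = 54 mm.
- line (a point): Middle of the yellow line on the rubber (plate x = 18, y = -12, z = 13 mm); axes as the plate's. The line is 3 mm wide and 104 mm long, along y. The rubber's rolling resistance keeps a pin where it is left.
- pin: Loose steel pin, cylinder of diameter 24, length 90 mm, about 0.3 kg, lying on the rubber by the fence, 28 to 36 mm short of the line, nearly parallel to it. Origin: its middle, on its axis, 25 mm above the desk (top at 37 mm); its y runs along its axis. It rolls in the plate's +x: a finger pressing on its top and moving sideways moves it half as far as the finger goes.
- clamp (a joint): Clamp hinge, rad: 0 = arm level, V shoe fully seated on a pin on the line; positive = raised (starts 1.1 to 1.5, nearly upright). With no pin under the shoe it drops to -0.10. Friction (0.09 Nm, about 1.3 N at the red pad) keeps the arm where it is left.
- clamp_hinge (a point): Hinge axis of the clamp (plate x = 18, y = 66, z = 46 mm), along the plate's x; this frame is fixed to the plate. At joint 0 the arm (14 mm wide, 8 mm thick, 78 mm long) runs from here along the plate's -y; raised by an angle a it points along (-y cos a + z sin a).
- press_pad (a point): Middle of the face of the round red press pad (diameter 19 mm), 70 mm along the arm from the hinge axis and 15 mm off it on the arm's outer side: the upper side when down, the +y side (away from the pin) when raised. Its z axis points out of the face. Push here to swing the arm down.
- jar: Bystander: small white jar with a green lid, diameter 35, height 30 mm, beside the plate. Origin under its centre.
- eyeglass: Bystander: black eye loupe standing on its rim, diameter 34, height 32 mm. Origin under its centre.
- watch: Bystander: watch movement with its dial up, diameter 38, height 9 mm. Origin under its centre.
- blower: Bystander: black rubber dust blower standing, diameter 52, height 100 mm. Origin under its centre.
- fine_tweezers: Bystander: steel tweezers lying, 130 mm long. Origin under its centre.
There are look-alikes about, which are no part of the job. There is more than one size of the plate; the job needs the larger.

How it is judged (in metres and radians):
On the way, in this order (a step that is already met when the one before it is completed fails the run):
1. the pin rolls towards the line (it turns through a quarter turn, not dragged along) (angle between pin's own x axis and vertical above 2.6 rad).
2. the pin lies still along the yellow line with the hand off it, the clamp still raised (x of pin in the frame of line between -0.004 and 0.004 m and angle between the y axis of pin and the y axis of plate, either way round below 0.1 rad and linear speed of pin below 0.01 m/s and contact force between the fingers and pin below 0.05 N and value of joint clamp above 0.5 rad and contact force between the fingers and clamp below 0.05 N), for 0.2 s.
At the end, for the whole second after the job is handed in: The pin lies on the rubber along the yellow line (its axis within 4 mm of the line and 0.1 rad of its direction, its middle within 20 mm of the line's middle), at rest, and the clamp is down on it with the V shoe seated (joint within 0.06 rad of 0) (x of pin in the frame of line between -0.004 and 0.004 m and angle between the y axis of pin and the y axis of plate, either way round below 0.1 rad and value of joint clamp between -0.06 and 0.06 rad and z of pin in the frame of line between 0.009 and 0.015 m and y of pin in the frame of line between -0.02 and 0.02 m and linear speed of pin below 0.01 m/s); the robot touches nothing.
It fails at once if the pin is picked up (z of pin in the frame of line above 0.018 m).
It fails at once if something beside the plate is knocked or shifted (distance of any of jar, eyeglass, watch, blower, fine_tweezers from where it was at the start of the episode above 0.012 m).
It also fails if it takes over 51 s, if anything falls off the work surface, if the arm or the gripper's body presses on something with over 40 N, if the wrist force passes 120 N, or if a joint passes its speed limit or range.

## Working session

There is one attempt and no reset: what is moved stays moved. The work goes in short steps, Python scripts to look and compute and a shell command to move; the robot and the scene stay as the last step left them, time stands still between calls to the robot, and variables do not carry over. Pictures are saved under pics/ and viewed, at most 10 in all, crops included, and the job is handed in when it is done.

```bash
mkdir -p pics; ls
python3 - <<'E'
from station import ctrl
import cv2,numpy as np
print(ctrl.observe())
for n in ("top","side","wrist"):
    im=ctrl.read_camera(n); cv2.imwrite(f"pics/{n}0.png",im[:,:,::-1])
    i=ctrl.camera_info(n); print(n,i)
E
```

```text
pics
{'t': 0.0, 'joints': array([ 6.11698253e+01,  7.51350571e+00,  8.53299369e+01, -5.19732863e-04,
        8.72607021e+01, -4.89215058e+00]), 'qvel': array([-0.0504564 ,  0.02594448,  0.09144052, -0.00651807, -0.07248712,
       -0.01592531]), 'effort': array([-6.99104203e-04, -5.59832740e+01, -4.91770506e+01,  7.67405285e-02,
        3.51302465e-02, -1.66872969e-04]), 'ee_pos': array([0.24322041, 0.54803607, 0.30169771]), 'tool_rot': array([-1.79896190e+02, -8.36429479e-03,  1.56061994e+02]), 'contact_force': array([-0.18850784, -0.1642911 ,  0.15562687]), 'moment': array([ 0.04365603, -0.01594827,  0.04312713]), 'finger_force': 0.0, 'finger_gap': 0.09285388577069315}
top {'fx': 369.59788716826665, 'fy': 369.59788716826665, 'cx': 248.14892677382048, 'cy': 192.31643415124, 'camera_from_world': array([[-0.00266088, -0.99965675, -0.02606358,  0.07066455],
       [ 0.98792336, -0.00666567,  0.15479988, -0.53235456],
       [-0.15492047, -0.02533691,  0.98760199, -0.85595649],
       [ 0.        ,  0.        ,  0.        ,  1.        ]])}
side {'fx': 431.7671096554383, 'fy': 431.7671096554383, 'cx': 256.1681248255728, 'cy': 196.07998306353667, 'camera_from_world': array([[ 0.9331799 , -0.35924953, -0.01072611, -0.47490181],
       [ 0.20665501,  0.51190807,  0.83381283, -0.20603039],
       [-0.29405609, -0.78031398,  0.55194304, -0.77878491],
       [ 0.        ,  0.        ,  0.        ,  1.        ]])}
wrist {'fx': 284.8152301035595, 'fy': 284.8152301035595, 'cx': 260.69193873799054, 'cy': 198.2967892522668, 'camera_from_world': array([[ 4.04757384e-01,  9.14424075e-01,  2.67524352e-04,
        -5.98607088e-01],
       [-8.77996145e-01,  3.88714776e-01, -2.79327035e-01,
         3.29763132e-02],
       [-2.55527356e-01,  1.12824795e-01,  9.60195988e-01,
        -3.90513122e-01],
       [ 0.00000000e+00,  0.00000000e+00,  0.00000000e+00,
         1.00000000e+00]])}
```

View pics/top0.png

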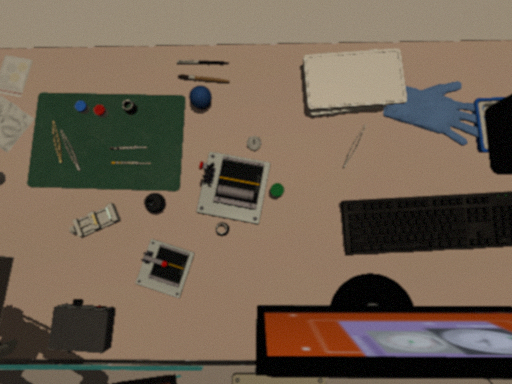

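View pics/side0.png

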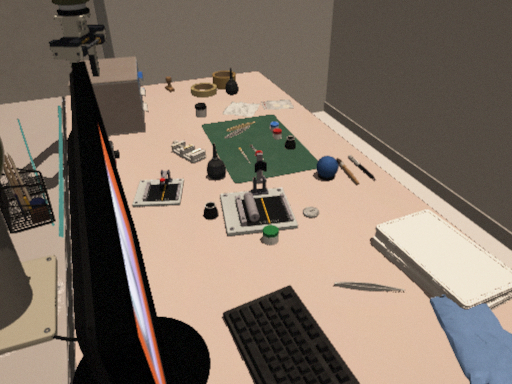

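The top view shows the large plate near (233,187): the pin below the yellow line (plate +x points up in the image), the clamp at the left with its red pad at about (202,165). The side view shows it at (257,210) with the clamp raised at (260,170).

```bash
cat > h.py <<'E'
import numpy as np,cv2
from station import ctrl
def ray(i,u,v):
    M=i["camera_from_world"];R=M[:3,:3];c=-R.T@M[:3,3]
    d=R.T@np.array([(u-i["cx"])/i["fx"],-(v-i["cy"])/i["fy"],-1]);return c,d
def plane(i,u,v,z):
    c,d=ray(i,u,v);return c+d*(z-c[2])/d[2]
def proj(i,p):
    q=i["camera_from_world"]@np.append(p,1);return np.array([i["cx"]-i["fx"]*q[0]/q[2],i["cy"]+i["fy"]*q[1]/q[2]])
def tri(obs):
    A=np.zeros((3,3));b=np.zeros(3)
    for i,u,v in obs:
        c,d=ray(i,u,v);d/=np.linalg.norm(d);P=np.eye(3)-np.outer(d,d);A+=P;b+=P@c
    return np.linalg.solve(A,b)
def yellow(im,box):
    h=cv2.cvtColor(im,cv2.COLOR_RGB2HSV);m=cv2.inRange(h,(18,110,70),(36,255,255))
    k=np.zeros_like(m);x0,y0,x1,y1=box;k[y0:y1,x0:x1]=m[y0:y1,x0:x1];return k
def red(im,box):
    h=cv2.cvtColor(im,cv2.COLOR_RGB2HSV);m=cv2.inRange(h,(0,140,60),(7,255,255))|cv2.inRange(h,(173,140,60),(180,255,255))
    k=np.zeros_like(m);x0,y0,x1,y1=box;k[y0:y1,x0:x1]=m[y0:y1,x0:x1];return k
E
python3 - <<'E'
from h import *
im=cv2.imread("pics/top0.png")[:,:,::-1].copy();i=ctrl.camera_info("top")
def pca(m):
    p=np.argwhere(m)[:,::-1].astype(float);vx,vy,x,y=cv2.fitLine(p.astype(np.float32),cv2.DIST_L2,0,.01,.01).ravel();t=(p-[x,y])@[vx,vy];return len(p),np.array([x,y])+t.min()*np.array([vx,vy]),np.array([x,y])+t.max()*np.array([vx,vy])
n,a,b=pca(yellow(im,(205,165,265,200)));print(n,a,b,plane(i,*a,.013),plane(i,*b,.013))
A,B=plane(i,*a,.013),plane(i,*b,.013);print("line mid",(A+B)/2,"len",np.linalg.norm(A-B),"dir",np.degrees(np.arctan2(*(A-B)[1::-1])))
p=np.argwhere(red(im,(195,155,215,180)));print("red",p.mean(0)[::-1],len(p))
g=cv2.cvtColor(im,cv2.COLOR_RGB2GRAY);s=cv2.cvtColor(im,cv2.COLOR_RGB2HSV)
m=((s[:,:,1]<50)&(g>110)).astype(np.uint8);k=np.zeros_like(m);k[145:230,190:278]=m[145:230,190:278]
cs=max(cv2.findContours(k,0,2)[0],key=cv2.contourArea);r=cv2.minAreaRect(cs);print(r)
c=np.array([plane(i,*q,.012) for q in cv2.boxPoints(r)]);print(c,c.mean(0))
side=cv2.imread("pics/side0.png")[:,:,::-1].copy();si=ctrl.camera_info("side")
q=np.argwhere(red(side,(245,140,275,175)));print("red side",q.mean(0)[::-1],len(q));print("tri",tri([(i,*p.mean(0)[::-1]),(si,*q.mean(0)[::-1])]))
cv2.imwrite("pics/c1.png",np.hstack([cv2.resize(x,(400,400),interpolation=cv2.INTER_CUBIC) for x in (im[145:235,190:280,::-1],side[140:240,210:310,::-1])]))
E
```

```text
108 [218.89781702 176.53444744] [259.14724338 184.22987293] [0.5782598  0.14293962 0.013     ] [0.55771192 0.04116464 0.013     ]
line mid [0.56798586 0.09205213 0.013     ] len 0.10382852736616337 dir 78.58569563056655
red [200.80952381 165.14285714] 21
((233.2230987548828, 186.81394958496094), (62.20400619506836, 62.113285064697266), 11.513830184936523)
[[0.49088427 0.19828123 0.012     ]
 [0.64762212 0.16931703 0.012     ]
 [0.61355835 0.01343814 0.012     ]
 [0.45914481 0.04595983 0.012     ]] [0.55280239 0.10674906 0.012     ]
red side [258.05882353 151.35294118] 17
tri [0.58186831 0.17218576 0.12352408]
```

View pics/c1.png

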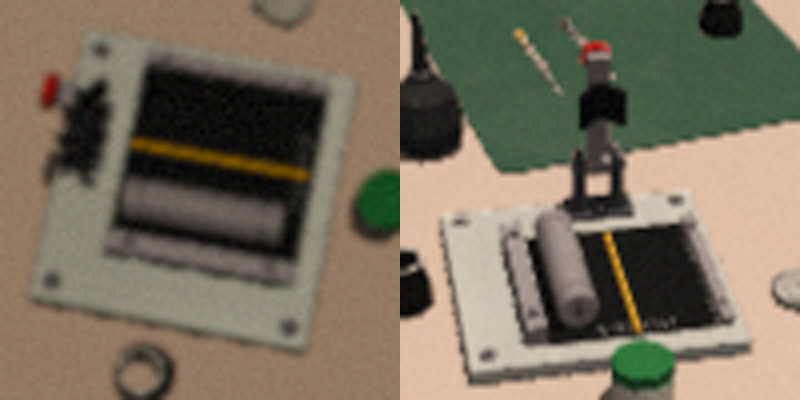

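The crop shows the pin parallel to and short of the line, with the clamp upright. The line midpoint is about (0.568, 0.092), plate yaw about -11.4°.

Run:
```python
from h import *
from scipy.spatial.transform import Rotation as Ro
i=ctrl.camera_info("top");si=ctrl.camera_info("side");w=ctrl.camera_info("wrist");s=ctrl.observe()
R=Ro.from_euler("xyz",s["tool_rot"],degrees=True).as_matrix();M=w["camera_from_world"];c=-M[:3,:3].T@M[:3,3]
print("cam in tool",R.T@(c-s["ee_pos"]),"look in tool",R.T@(-M[2,:3]))
for n,u,v,z in(("blower",155,203,.05),("jar",277,190,.03),("glass",222,228,.03),("watch",254,143,.01)):print(n,plane(i,u,v,z))
print("monitor",tri([(i,257,372),(si,75,68)]))
for t in("top","side"):
  k=ctrl.camera_info(t);print(-k["camera_from_world"][:3,:3].T@k["camera_from_world"][:3,3])
```

```text
cam in tool [ 0.07799937 -0.00136345 -0.08239958] look in tool [-0.27944728  0.0019396   0.96015908]
blower [0.50689013 0.29305531 0.05      ]
jar [ 0.53991652 -0.00258289  0.03      ]
glass [0.44720129 0.13233939 0.03      ]
watch [0.66605176 0.05360078 0.01      ]
monitor [0.23166829 0.04767426 0.39718765]
[0.39350835 0.0454045  0.92959452]
[ 0.25673959 -0.67283638  0.59654184]
```

```bash
python3 -m inch '{"series":[-33,-20,0,0,0,0,-33,-20,0,0,0,0,-33,-20,0,0,0,0,-33,-20,0,0,0,0,-33,-20,0,0,0,0,-33,-20,0,0,0,0,-33,-20,0,0,0,0,-33,-20,0,0,0,0,-33,-20,0,0,0,0,-33,-20,0,0,0,0]}' -1
python3 -m inch '{"series":[-33,-19,0,0,0,0,-33,-19,0,0,0,0,-33,-19,0,0,0,0,-33,-19,0,0,0,0,0,0,0,0,0,7,0,0,0,0,0,7,0,0,0,0,0,7,0,0,0,0,0,7,0,0,0,0,0,7,0,0,0,0,0,7]}'
python3 -m inch '{"series":[0,0,0,0,0,7,0,0,0,0,0,7,0,0,0,0,0,7,0,0,0,0,0,7,0,0,0,0,0,7,0,0,0,0,0,0.5,0,0,5,0,0,0,0,0,5,0,0,0,0,0,0,0,0,0,0,0,0,0,0,0]}'
python3 - <<'E'
from h import *
s=ctrl.observe();w=ctrl.camera_info("wrist");im=ctrl.read_camera("wrist")
cv2.imwrite("pics/w1.png",im[:,:,::-1]);np.savez("w1.npz",im=im,**w)
print(s["t"],s["ee_pos"],s["tool_rot"],s["joints"],s["finger_gap"])
E
```

```text
t: 0.98
ee_pos: [0.4645, 0.2299, 0.3026]
tool_rot: [-180.0, -0.0, 156.1]
contact_force: [0.4, 0.5, 0.4]
finger_gap: 0.0307
finger_force: 0.0
t: 1.82
ee_pos: [0.5536, 0.1086, 0.3023]
tool_rot: [-180.0, -0.0, 113.7]
contact_force: [0.1, 0.2, 0.5]
finger_gap: 0.0007
finger_force: 0.0
t: 2.65
ee_pos: [0.5533, 0.1087, 0.2918]
tool_rot: [-179.9, 0.0, 78.7]
contact_force: [-0.1, -0.4, -0.1]
finger_gap: 0.0007
finger_force: 0.0
2.65 [0.55330092 0.10865401 0.29179441] [-1.79913158e+02  2.80540548e-02  7.86735987e+01] [ 5.90089305e+00  2.26178539e+00  9.19169491e+01 -1.07876942e-03
  8.59125202e+01  1.72273934e+01] 0.0007048504846119467
```

View pics/w1.png

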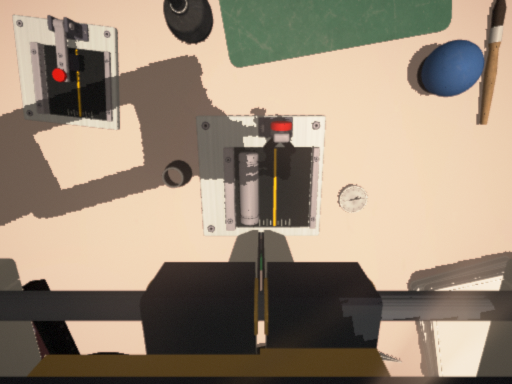

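The wrist view shows the line along column 275 (rows 150–226), the pin at columns 240–259, rows 152–224, and the red pad at (281,127).

```bash
cat > meas.py <<'E'
from h import *
def line(im,w,box):
    p=np.argwhere(yellow(im,box))[:,::-1].astype(np.float32);vx,vy,x,y=cv2.fitLine(p,cv2.DIST_L2,0,.01,.01).ravel()
    t=(p-[x,y])@np.array([vx,vy]);P=[plane(w,*(np.array([x,y])+k*np.array([vx,vy])),.013) for k in(t.min(),t.max())]
    if P[0][1]<P[1][1]:P=P[::-1]
    d=P[0]-P[1];return sum(P)/2,d/np.linalg.norm(d),np.linalg.norm(d),len(p)
def rel(p,mid,ey):
    ex=np.array([ey[1],-ey[0],0]);d=np.asarray(p)-mid;return 1e3*np.array([d@ex,d@ey])
E
python3 - <<'E'
from meas import *
d=np.load("w1.npz");w={k:d[k] for k in d.files};im=w.pop("im")
mid,ey,L,n=line(im,w,(262,145,290,232));print("line",mid,np.degrees(np.arctan2(ey[1],ey[0])),L,n)
g=cv2.cvtColor(im,cv2.COLOR_RGB2GRAY)
for a in(155,172,190,206,):print(a,g[a:a+12,225:282].mean(0).astype(int))
print("v",g[140:235,246:253].mean(1).astype(int))
p=np.argwhere(red(im,(262,115,300,140)));print("red",p.mean(0)[::-1],p.min(0),p.max(0))
for z in(.115,.12):print(rel(plane(w,*p.mean(0)[::-1],z),mid,ey))
E
```

```text
line [0.56747533 0.0906917  0.013     ] 78.85903134320095 0.10495562897012324 288
155 [ 85  84  80  78  81  82  86  84  74  53  42  40  40  49  69  79  82  84
  85  85  87 103 149 177 178 168 166 165 151 152 146 134 107  69  49  47
  47  46  46  45  43  40  40  39  40  40  41  41  53  90  95  68  46  42
  42  42  42]
172 [100 101 101  96  93  92  93  96  89  75  54  46  46  47  64  77  81  83
  84  85  90 111 115 116 122 129 136 132 120 119 114 115 105  75  53  48
  47  48  48  48  48  47  47  47  47  46  46  48  80 143 156 101  54  47
  46  45  45]
190 [174 183 189 190 191 191 190 188 175 118  73  58  56  53  58  99 123 138
 151 161 168 174 180 186 189 186 184 180 176 169 158 149 133  93  61  53
  52  51  51  52  51  52  52  51  51  51  51  64 129 189 177 106  58  52
  52  52  51]
206 [166 173 184 187 188 188 187 186 181 143  96  67  59  58  56  72 109 129
 143 157 166 172 178 180 188 186 179 173 172 167 154 144 129  95  64  53
  53  53  52  52  52  52  52  52  52  52  53  73 153 190 160  93  57  53
  52  53  53]
v [226 226 226 226 226 224 205 101  56  52  46  49  64  84 122 153 169 172
 174 172 163 161 160 162 138 147 125  91  86  85  86  87 103 143 163 123
  90  85  86  87 102 142 175 177 174 181 182 182 182 182 182 183 183 183
 183 183 182 182 183 183 183 183 183 183 183 183 183 184 183 181 176 182
 183 183 183 179 169 166 143 168 176 178 179 177 153  91  93 162 218 217
 190 148 113 100  99]
red [281.01578947 125.64210526] [121 271] [130 291]
[7.57518218e-02 8.30070014e+01]
[-0.26328642 83.16977152]
```

```bash
cat >> meas.py <<'E'
def axis(w,l,r,v,z=.025):
    c,a=ray(w,l,v);_,b=ray(w,r,v);d=a/np.linalg.norm(a)+b/np.linalg.norm(b);return c+d*(z-c[2])/d[2]
E
python3 - <<'E'
from meas import *
d=np.load("w1.npz");w={k:d[k] for k in d.files};w.pop("im")
mid=np.array([.5677,.0912,.013]);a=np.radians(78.8);ey=np.array([np.cos(a),np.sin(a),0])
for l,r,v in((238.8,257.9,160.5),(239,257.9,177.5),(239.6,258.1,195.5),(240.2,258.1,211.5)):print(rel(axis(w,l,r,v),mid,ey))
for v in(153.3,224.5):print(rel(plane(w,249.5,v,.03),mid,ey))
q=[.5533,.1087,0];print(rel(q,mid,ey))
E
```

```text
[-33.38030327  38.04432732]
[-33.53653923  16.7385451 ]
[-33.33429699  -6.6222154 ]
[-33.2204968  -28.11566069]
[-31.67413952  47.48450597]
[-32.78068148 -44.14706   ]
[-17.52485538  14.36974056]
```

The pin is 33.4 mm short of the line, parallel to it, centred at y≈+1.5 mm. The fingertips are only about 5 mm thick in this direction, so I'll roll it with several short strokes on the top.

```bash
python3 -m inch '{"series":[-2,-3,27,0,0,0,-2,-3,27,0,0,0,-2,-3,27,0,0,0,-2,-3,27,0,0,0,-2,-3,27,0,0,0,-2,-3,27,0,0,0,0,0,0,0,0,0,0,0,0,0,0,0,0,0,0,0,0,0,0,0,0,0,0,0]}'
python3 -m inch '{"series":[0,0,1,0,0,0,0,0,1,0,0,0,0,0,1,0,0,0,0,0,1,0,0,0,0,0,1,0,0,0,0,0,1,0,0,0,0,0,1,0,0,0,0,0,0.5,0,0,0,0,0,0,0,0,0,0,0,0,0,0,0]}'
python3 - <<'E'
from meas import *
s=ctrl.observe();w=ctrl.camera_info("wrist");im=ctrl.read_camera("wrist");cv2.imwrite("pics/w2.png",im[:,:,::-1])
print(s["ee_pos"],s["contact_force"],rel([*s["ee_pos"][:2],0],np.array([.5677,.0912,0]),np.array([np.cos(np.radians(78.8)),np.sin(np.radians(78.8)),0])))
E
```

```text
t: 3.53
ee_pos: [0.5355, 0.1007, 0.1334]
tool_rot: [179.8, -0.1, 78.6]
contact_force: [0.8, 0.3, -0.6]
finger_gap: 0.0003
finger_force: 0.0
t: 4.37
ee_pos: [0.5336, 0.1005, 0.1231]
tool_rot: [-180.0, 0.0, 78.6]
contact_force: [-0.1, -0.5, -0.4]
finger_gap: 0.0006
finger_force: 0.0
[0.53364808 0.10047588 0.12314405] [-0.07396128 -0.46938715 -0.39781897] [-35.20510522   2.48517213]
```

View pics/w2.png

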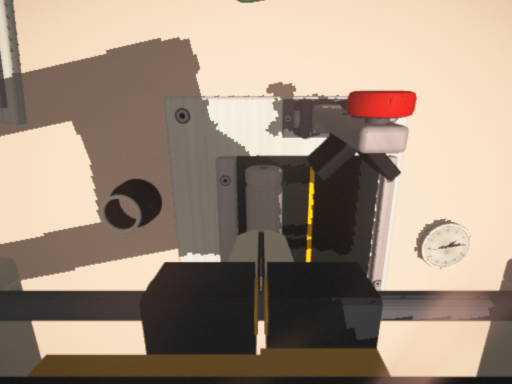

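The finger (column 262) is over the pin (columns 246–282). I'll descend to contact.

```bash
python3 -m inch '{"series":[0,0,0.5,0,0,0,0,0,0.5,0,0,0,0,0,0.5,0,0,0,0,0,0.5,0,0,0,0,0,0.5,0,0,0,0,0,0,0,0,0,0,0,0,0,0,0,0,0,0,0,0,0,0,0,0,0,0,0,0,0,0,0,0,0]}'
```

```text
t: 5.25
ee_pos: [0.5341, 0.1004, 0.1213]
tool_rot: [179.9, -0.0, 78.6]
contact_force: [-0.0, -0.9, 6.0]
finger_gap: 0.0006
finger_force: 2.7
```

```bash
python3 -m inch '{"series":[0,2,0.6,0,0,0,0,2.5,0.1,0,0,0,0,2.5,0,0,0,0,0,2.5,0,0,0,0,0,2.5,0.1,0,0,0,0,2.5,0.2,0,0,0,0,2.5,0.3,0,0,0,0,2.5,0.4,0,0,0,0,0,0,0,0,0,0,0,0,0,0,0]}'
python3 - <<'E'
from meas import *
w=ctrl.camera_info("wrist");im=ctrl.read_camera("wrist");cv2.imwrite("pics/w3.png",im[:,:,::-1]);np.savez("w3.npz",im=im,**w)
m,ey,L,n=line(im,w,(280,165,345,262));print(m,L,n)
g=cv2.cvtColor(im,cv2.COLOR_RGB2GRAY)
for v in(185,200,215):print(g[v:v+6,215:320].mean(0).astype(int))
E
```

```text
t: 6.08
ee_pos: [0.5543, 0.0966, 0.1205]
tool_rot: [179.8, -0.0, 78.6]
contact_force: [1.2, -1.1, 8.0]
finger_gap: 0.0003
finger_force: 4.2
[0.57220927 0.11224913 0.013     ] 0.048022943478097324 258
[ 32  32  32  32  32  32  33  32  32  32  32  33  33  36  53  68  81  84
  86  88  89  88  89  89  88  90  91  91  91  92  92  91  92  91  91  91
  91  91  91  90  89  89  88  88  87  87  85  85  83  76  63  44  37  37
  36  36  37  38  44  51  54  53  59 114 202 211 212 210 152  77  53  52
  51  52  53  54  54  54  53  53  53  53  52  53  51  51  51  51  52  53
  53  53  53  53  53  53  49  43  41  40  38  38  38  38  39]
[ 29  29  31  31  29  30  30  31  30  32  31  31  31  32  43  73  81  84
  86  87  87  87  86  87  88  89  89  90  90  91  91  92  92  93  92  92
  91  91  91  91  91  91  90  89  88  87  87  86  84  83  79  52  36  35
  35  36  35  35  37  44  48  52  67 140 202 210 210 202 131  64  52  52
  52  53  53  52  51  51  52  52  52  51  51  51  52  52  51  51  52  52
  52  51  51  52  53  51  48  38  35  35  34  35  36  35  36]
[ 30  30  30  30  29  31  30  30  30  30  29  30  30  29  33  52  75  82
  85  86  86  87  87  87  87  88  90  89  89  90  91  91  90  91  92  92
  91  91  91  90  90  90  90  88  87  87  87  86  84  82  79  54  38  34
  34  34  35  34  36  43  50  51  74 159 204 209 207 179 104  58  52  51
  52  52  51  51  52  51  52  52  51  51  50  51  50  51  51  50  50  50
  50  50  51  50  50  50  44  36  32  33  32  33  33  33  33]
```

```bash
cat >> meas.py <<'E'
MID=np.array([.5677,.0912,.013]);EY=np.array([np.cos(np.radians(78.8)),np.sin(np.radians(78.8)),0])
def report(name,rows=(188,203,218),save=True,guess=None):
    s=ctrl.observe();w=ctrl.camera_info("wrist");im=ctrl.read_camera("wrist");cv2.imwrite(f"pics/{name}.png",im[:,:,::-1])
    g=cv2.cvtColor(im,cv2.COLOR_RGB2GRAY).astype(float);g[yellow(im,(0,0,512,384))>0]=45
    print("t",s["t"],"tcp",rel([*s["ee_pos"][:2],0],MID,EY).round(1),s["ee_pos"][2].round(4))
    for v in rows:
        r=g[v-3:v+4].mean(0);x0=int(proj(w,[*(MID+EY*.02)[:2],.025])[0]) if guess is None else guess
        b=(r>62)&(r<190);b=b.astype(np.uint8);runs=np.flatnonzero(np.diff(np.r_[0,b,0]));runs=[(a,c-1) for a,c in zip(runs[::2],runs[1::2]) if c-a>25 and c-a<48]
        for a,c in runs:
            A=axis(w,a-.3,c+.3,v);q=rel(A,MID,EY)
            if abs(q[0])<45:print(v,a,c,"pin",q.round(2))
        yy=np.flatnonzero(yellow(im,(150,v-3,400,v+4)).any(0));
        if len(yy):print("  line",rel(plane(w,yy.mean(),v,.013),MID,EY).round(2))
E
python3 - <<'E'
from meas import *
report("w4")
E
```

```text
t 6.1333 tcp [-14.3   2.7] 0.1205
188 230 265 pin [-22.66  34.74]
  line [-0.22 31.65]
203 230 265 pin [-22.82  24.65]
  line [-0.39 20.87]
218 231 265 pin [-22.66  14.24]
  line [-0.56  9.76]
```

```bash
python3 -m inch '{"series":[0,0,-4,0,0,0,0,0,-4,0,0,0,0,-6,0,0,0,0,0,-6,0,0,0,0,0,0,3,0,0,0,0,0,2,0,0,0,0,0,1,0,0,0,0,0,0.5,0,0,0,0,0,0.5,0,0,0,0,0,0,0,0,0]}'
```

```text
t: 7.02
ee_pos: [0.5421, 0.0988, 0.1212]
tool_rot: [179.9, -0.0, 78.6]
contact_force: [-0.8, -0.9, 7.2]
finger_gap: -0.0
finger_force: 4.1
```

```bash
python3 -m inch '{"series":[0,2,0,0,0,0,0,2.5,0,0,0,0,0,2.5,0,0,0,0,0,2.5,0,0,0,0,0,2.5,0.1,0,0,0,0,2.5,0.2,0,0,0,0,2.5,0.3,0,0,0,0,2.5,0.3,0,0,0,0,2.5,0.4,0,0,0,0,0,0,0,0,0]}'
python3 - <<'E'
from meas import *
report("w5")
E
```

```text
t: 7.85
ee_pos: [0.5649, 0.0945, 0.1208]
tool_rot: [179.7, -0.1, 78.6]
contact_force: [1.0, -0.8, 11.6]
finger_gap: 0.0007
finger_force: 5.6
t 7.85 tcp [-3.4  2.6] 0.1208
188 232 267 pin [-10.37  34.61]
  line [ 0.52 31.57]
203 232 267 pin [-10.52  24.5 ]
218 233 267 pin [-10.33  14.07]
```

```bash
python3 -m inch '{"series":[0,0,-4,0,0,0,0,0,-4,0,0,0,0,-5.5,0,0,0,0,0,-5.5,0,0,0,0,0,0,3,0,0,0,0,0,2,0,0,0,0,0,1,0,0,0,0,0,0.5,0,0,0,0,0,0.2,0,0,0,0,0,0,0,0,0]}'
python3 -m inch '{"series":[0,2,0,0,0,0,0,2.5,0,0,0,0,0,2.5,0,0,0,0,0,2.5,0,0,0,0,0,2.5,0.1,0,0,0,0,2.5,0.2,0,0,0,0,2.5,0.3,0,0,0,0,2.5,0.3,0,0,0,0,1.5,0.2,0,0,0,0,0,0,0,0,0]}'
python3 - <<'E'
from meas import *
report("w6")
E
```

```text
t: 8.73
ee_pos: [0.5527, 0.0967, 0.121]
tool_rot: [179.9, -0.0, 78.6]
contact_force: [-0.6, -0.6, 8.4]
finger_gap: 0.0007
finger_force: 4.0
t: 9.57
ee_pos: [0.5746, 0.0925, 0.1211]
tool_rot: [179.7, -0.0, 78.6]
contact_force: [0.7, -1.5, 12.4]
finger_gap: 0.0007
finger_force: 6.0
t 9.5667 tcp [6.5 2.6] 0.1211
188 235 269 pin [ 1.07 34.47]
203 235 270 pin [ 1.28 24.34]
218 235 270 pin [ 1.17 13.89]
```

```bash
python3 -m inch '{"series":[0,0,-4,0,0,0,0,0,-8,0,0,0,2,0,-25,0,0,0,2,0,-30,0,0,0,2,0,-30,0,0,0,2,0,-30,0,0,0,2,0,-25,0,0,0,0,0,0,0,0,0,0,0,0,0,0,0,0,0,0,0,0,0]}'
python3 - <<'E'
from meas import *
s=ctrl.observe();w=ctrl.camera_info("wrist");im=ctrl.read_camera("wrist");cv2.imwrite("pics/w7.png",im[:,:,::-1])
print(s["ee_pos"])
a=proj(w,MID+EY*.052);b=proj(w,MID-EY*.052);print(a,b)
g=cv2.cvtColor(im,cv2.COLOR_RGB2GRAY);v0,v1=int(a[1]),int(b[1]);x=int(a[0])
for v in(v0+10,v0+25,v0+40,v0+55):print(v,x-20,g[v:v+6,x-20:x+20].mean(0).astype(int))
p=np.argwhere(yellow(im,(x-8,v0-6,x+10,v1+8)));print(p.tolist())
cv2.imwrite("pics/c7.png",cv2.resize(im[100:250,x-100:x+100,::-1],None,fx=4,fy=4,interpolation=cv2.INTER_CUBIC))
E
```

```text
t: 10.45
ee_pos: [0.5739, 0.1025, 0.2702]
tool_rot: [-179.9, 0.0, 78.6]
contact_force: [-0.3, -0.0, -0.7]
finger_gap: 0.0005
finger_force: 0.0
[0.57394513 0.10245923 0.27016683]
[257.7921631  148.22008642] [258.26228792 230.06649053]
158 237 [ 34  35  35  34  36  35  35  34  35  35  39  65  97 123 138 149 158 154
 169 176 181 180 179 185 185 180 175 171 163 150 127  88  53  43  41  42
  42  43  43  43]
173 237 [ 33  34  34  34  33  35  35  34  35  36  35  50  74  81  83  85  87  89
  90  89  87  88  88  88  90  91  93 101  92  88  90  76  53  43  40  40
  40  41  41  41]
188 237 [ 49  50  49  49  50  50  49  49  49  48  41  46  86 111 131 143 153 161
 165 170 170 176 180 187 190 185 179 173 167 156 141 106  67  53  52  52
  52  53  52  53]
203 237 [ 51  50  51  50  50  49  50  50  50  50  46  44  70 104 130 145 154 161
 162 170 178 182 185 183 185 180 175 171 164 154 138 105  68  53  52  52
  53  52  53  53]
[[148, 257], [148, 258], [149, 256], [149, 257], [149, 258], [149, 259], [150, 256], [150, 257], [150, 258], [150, 259], [151, 256], [151, 257], [151, 258], [152, 257], [152, 258], [230, 258], [230, 259]]
```

View pics/c7.png

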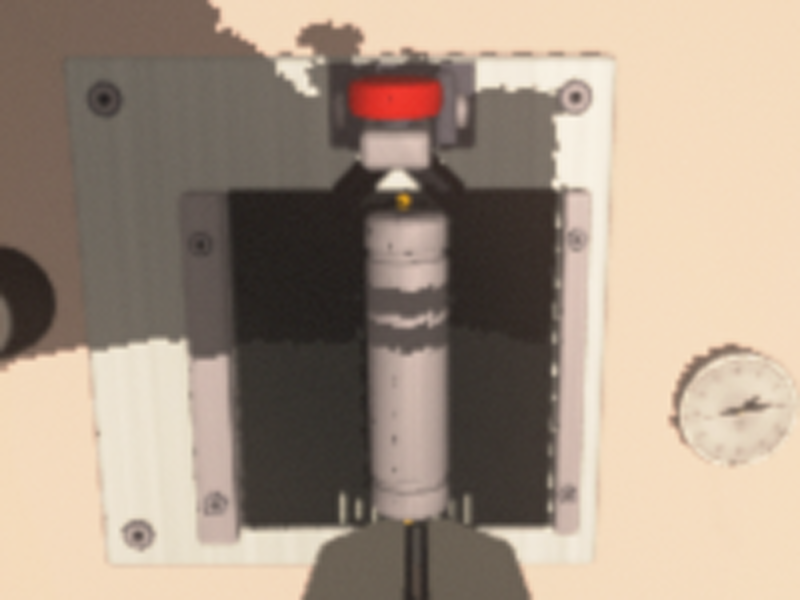

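The crop shows the pin centred over the line, with yellow visible at both ends (crop (403,200) and (405,521)). The raised clamp's red pad rim is at crop rows 80–118, cols 350–442.

Run:
```python
from meas import *
w=ctrl.camera_info("wrist");s=ctrl.observe()
for l,r,v in((248.4,268.1,161),(249,268.9,191),(249.3,268.9,206)):print(rel(axis(w,l,r,v),MID,EY))
for u,v in((257.7,150),(258.5,230)):print("line",rel(plane(w,u,v,.013),MID,EY))
for z in(.12,.127):print("rim",rel(plane(w,256,120.3,z),MID,EY),rel(plane(w,256,129,z),MID,EY))
print("tcp",rel([*s["ee_pos"][:2],0],MID,EY))
for a in(1.2,1.3,1.4,1.5):
  P=np.array([66-70*np.cos(a)+15*np.sin(a)+12,46+70*np.sin(a)+15*np.cos(a)]);print(a,P,P+9.5*np.array([-np.cos(a),np.sin(a)]))
```

```text
[-0.08418411 38.58053142]
[0.55103821 2.90379251]
[  0.64274141 -15.75831966]
line [-0.80245766 49.76264494]
line [ -0.38542256 -51.82070421]
rim [-0.59684939 85.19248084] [-0.6475366  78.55372907]
rim [-0.46903905 85.29828219] [-0.51819463 78.86013397]
tcp [ 3.58633753 12.10746194]
1.2 [ 66.61554348 116.67810233] [ 63.17314481 125.53247365]
1.3 [ 73.72845478 117.46155541] [ 71.18721591 126.61535817]
1.4 [ 80.88404595 117.53098824] [ 79.26935809 126.89276068]
1.5 [ 88.01082068 116.88570709] [ 87.33881727 126.36190946]
```

```bash
python3 -m inch '{"series":[30,-1,0,0,0,0,30,-1,0,0,0,0,30,-1,0,0,0,0,0,0,18,0,0,0,0,0,18,0,0,0,0,0,18,0,0,0,0,0,18,0,0,0,0,0,0,0,0,0,0,0,0,0,0,0,0,0,0,0,0,0]}'
python3 - <<'E'
from meas import *
s=ctrl.observe();print(rel([*s["ee_pos"][:2],0],MID,EY),s["ee_pos"][2])
p=None
for a in np.r_[1.5:-.05:-.1]:
  q=np.array([66-70*np.cos(a)+15*np.sin(a)+12+7.5,46+70*np.sin(a)+15*np.cos(a)+84])
  print(round(a,2),q.round(1),None if p is None else (q-p).round(1));p=q
E
```

```text
t: 11.33
ee_pos: [0.5892, 0.1911, 0.1989]
tool_rot: [-180.0, 0.0, 78.6]
contact_force: [0.6, 0.5, -0.1]
finger_gap: 0.0009
finger_force: 0.0
[  1.66374082 102.2073236 ] 0.19894631729502066
1.5 [ 95.5 200.9] None
1.4 [ 88.4 201.5] [-7.1  0.6]
1.3 [ 81.2 201.5] [-7.2 -0.1]
1.2 [ 74.1 200.7] [-7.1 -0.8]
1.1 [ 67.1 199.2] [-7.  -1.5]
1.0 [ 60.3 197. ] [-6.8 -2.2]
0.9 [ 53.7 194.2] [-6.6 -2.9]
0.8 [ 47.5 190.7] [-6.2 -3.5]
0.7 [ 41.6 186.6] [-5.9 -4.1]
0.6 [ 36.2 181.9] [-5.4 -4.7]
0.5 [ 31.3 176.7] [-4.9 -5.2]
0.4 [ 26.9 171.1] [-4.4 -5.6]
0.3 [ 23.1 165. ] [-3.8 -6.1]
0.2 [ 19.9 158.6] [-3.2 -6.4]
0.1 [ 17.3 151.9] [-2.5 -6.7]
-0.0 [ 15.5 145. ] [-1.8 -6.9]
```

```bash
python3 -m inch '{"series":[-3.5,-0.3,0,0,0,0,-3.5,-0.3,0,0,0,0,-3.5,-0.3,0,0,0,0,-3.5,-0.3,0,0,0,0,-7,-0.3,0,0,0,0,-7,0,0,0,0,0,-7,0,0,0,0,0,-3.5,0,1,0,0,0,-3.5,0,1,0,0,0,0,0,0,0,0,0]}'
python3 - <<'E'
from meas import *
s=ctrl.observe();print(rel([*s["ee_pos"][:2],0],MID,EY),s["ee_pos"][2])
im=ctrl.read_camera("side");cv2.imwrite("pics/s8.png",cv2.resize(im[80:260,150:390,::-1],None,fx=3,fy=3,interpolation=cv2.INTER_CUBIC))
E
```

```text
t: 12.17
ee_pos: [0.5792, 0.1495, 0.1965]
tool_rot: [-180.0, 0.0, 78.5]
contact_force: [-0.6, -0.7, -0.2]
finger_gap: 0.0005
finger_force: 0.0
[-0.07398254 59.40305957] 0.19649499757461752
```

View pics/s8.png

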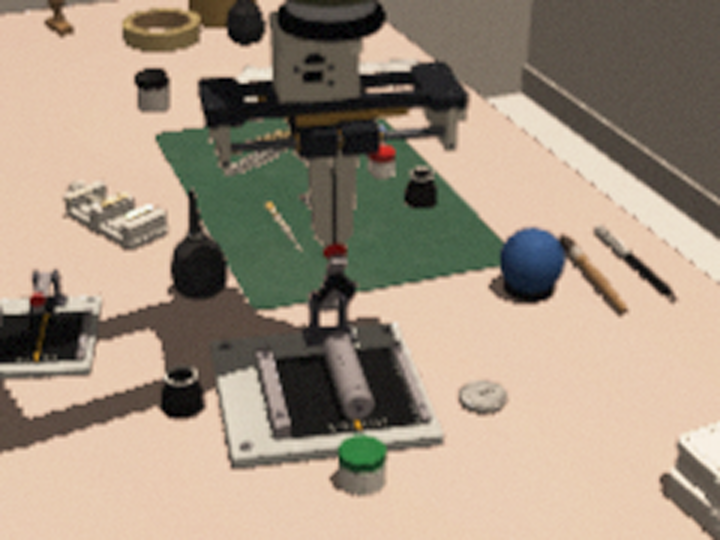

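The finger sits right behind the red pad at (337,252), and the clamp is partly lowered. Continuing along the arc.

```bash
python3 -m inch '{"series":[-6,0,2.3,0,0,0,-6.2,0,3.5,0,0,0,-5.9,0,4.1,0,0,0,-5.4,0,4.7,0,0,0,-4.9,0,5.2,0,0,0,-4.4,0,5.6,0,0,0,-3.8,0,6.1,0,0,0,0,0,0,0,0,0,0,0,0,0,0,0,0,0,0,0,0,0]}'
python3 -m inch '{"series":[-1.6,0,3.2,0,0,0,-1.6,0,3.2,0,0,0,-1.3,0,3.4,0,0,0,-1.2,0,3.4,0,0,0,-0.9,0,2.5,0,0,0,-0.5,0,2,0,0,0,0,0,1.5,0,0,0,0,0,0,0,0,0,0,0,0,0,0,0,0,0,0,0,0,0]}'
```

```text
t: 13.05
ee_pos: [0.5722, 0.1145, 0.1654]
tool_rot: [-180.0, 0.0, 78.6]
contact_force: [0.1, -0.5, 0.7]
finger_gap: 0.0008
finger_force: 0.0
t: 13.88
ee_pos: [0.5707, 0.1073, 0.1464]
tool_rot: [-180.0, 0.0, 78.6]
contact_force: [-3.0, -1.6, 3.8]
finger_gap: 0.0007
finger_force: 2.2
```

```bash
python3 -m inch '{"series":[0,0,0.5,0,0,0,0,0,0.5,0,0,0,0,0,0.5,0,0,0,0,0,0.5,0,0,0,0,0,0,0,0,0,0,0,0,0,0,0,0,0,0,0,0,0,0,0,0,0,0,0,0,0,0,0,0,0,0,0,0,0,0,0]}'
```

```text
t: 14.72
ee_pos: [0.5709, 0.1072, 0.1458]
tool_rot: [180.0, 0.0, 78.6]
contact_force: [-8.6, -4.1, 15.5]
finger_gap: 0.0008
finger_force: 8.0
```

```bash
python3 -m inch '{"series":[0,0,-4,0,0,0,0,0,-10,0,0,0,0,0,-30,0,0,0,2,0,-30,0,0,0,2,0,-30,0,0,0,2,0,-20,0,0,0,0,0,0,0,0,0,0,0,0,0,0,0,0,0,0,0,0,0,0,0,0,0,0,0]}'
python3 - <<'E'
from meas import *
w=ctrl.camera_info("wrist");im=ctrl.read_camera("wrist");s=cv2.resize(ctrl.read_camera("side")[150:250,200:320,::-1],(480,400),interpolation=cv2.INTER_CUBIC)
x,y=proj(w,MID).astype(int);c=cv2.resize(im[y-60:y+60,x-45:x+45,::-1],(300,400),interpolation=cv2.INTER_CUBIC);cv2.imwrite("pics/f.png",np.hstack([c,s]))
g=cv2.cvtColor(im,cv2.COLOR_RGB2GRAY);print(x,y)
for v in(y+14,y+22,y+30):print(v,x-20,g[v:v+5,x-20:x+20].mean(0).astype(int))
p=np.argwhere(red(im,(x-30,y-60,x+30,y+40)));q=p.mean(0)[::-1];print("pad",q,rel(plane(w,*q,.061),MID,EY))
E
```

```text
t: 15.55
ee_pos: [0.5712, 0.1134, 0.2664]
tool_rot: [-179.8, 0.0, 78.6]
contact_force: [0.2, -0.2, 0.2]
finger_gap: -0.0001
finger_force: 0.0
262 199
213 242 [ 51  50  50  51  51  51  51  51  51  47  40  55  96 122 139 151 155 153
 162 166 168 175 177 178 179 177 173 169 162 147 127  80  54  52  51  52
  53  53  52  52]
221 242 [ 52  51  52  51  51  51  51  50  51  50  47  54  95 122 141 151 159 165
 171 173 176 181 179 181 180 175 171 167 160 145 124  79  55  52  51  53
  53  52  52  53]
229 242 [ 58  60  63  67  69  73  76  80  83  85  89  90  93  98 102 104 103 106
 119 125 123 120 116 112 112 111 112 110 109 105 101  83  75  71  68  69
  80  66  57  56]
pad [261.85106383 204.69361702] [-0.63374233  8.44475186]
```

View pics/f.png

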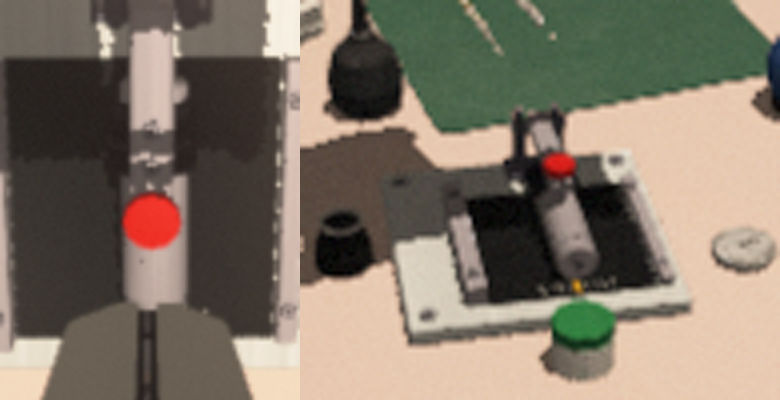

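The pictures show the clamp arm level, with the red pad at (152,221) over the pin and the pin still on the line. The bystanders visible in these crops look undisturbed.

```bash
python3 -c "
from station import ctrl
print(ctrl.close_job())"
```

```text
the job is handed in; nothing more can be done
None
```

I handed the job in: by my last camera measurement the pin lies within about 1 mm of the yellow line, the clamp arm is level with its shoe seated on it, and the hand is clear; the hand-in returned no verdict.

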